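# Sort salvaged board parts into the bench trays

## Robot

A 6-joint arm with a two-finger parallel gripper is mounted at the origin on the work surface. World frame = base frame: x ahead of the robot, y to its left, z up, the work surface at z = 0. Lengths are in m, angles in rad, forces in N, time in s.
With the tool pointing down it reaches from about 0.425 to 0.95 m from the base axis. Payload 14.7 kg.
Tool frame: the origin (TCP) lies midway between the tips of the shut fingers; the grasp point (between the pads) lies 19 mm behind it; z points along the fingers, y is the line along which they close (so a half turn about z gives the same grasp; the last joint's range is limited). The gripper opens to 85 mm and grips with 20 to 120 N. Pads are 22 mm wide; open, the fingers measure 114 mm over their backs; the gripper's body (76 mm by 85 mm) begins 54 mm behind the grasp point. The pads swing forward as they close: fully open they stand 13 mm farther back than shut.
Start: joints at [-1.376, 0.48, 1.596, -0, 1.065, -0.047], TCP at [0.156, -0.631, 0.231] pointing down, gripper open.
Joint ranges: [-2.75, 2.75], [-0.82, 2.05], [0.23, 2.67], [-1.56, 4.7], [0.09, 2.69], [-2.92, 2.92]. Speed limits (rad/s): [1.89, 1.89, 2.39, 3.01, 3.01, 3.01].

## Interface

Orientations are given as a unit quaternion [x, y, z, w].
In Python, from bench import monitor, imaging, robot gives the robot as it stands.
- The arm moves only by the tool carry_out, never from a script. Its arguments are lists of equal length, an entry for each row: "rot": the turn, a rotation vector about the tool's x, y, z scaled (see below), a list of three; "delta_pos": the shift along the tool's x, y, z scaled (see below), a list of three; "gripper": the gripper's target within -1 to 1 (fully open at 1, half-way at 0, shut at -1). A call has 1 to 20 rows; each row is the pose to reach, as a shift and turn from the pose commanded when the call began, along the tool's axes at that moment; what a row does not reach only later rows make up. The controller multiplies each number of a shift by 200 mm and each number of a turn by pi/4 rad. A row lasts 1/8 s, in which the tool goes at most 62.5 mm and 10.7 degrees, less where a joint would pass 70% of its speed; a pose out of reach is approached as far as the arm can. A call with a number of a shift or a turn outside -1 to 1 is refused whole. A call with a gripper value outside its range is refused whole. The fingers move at their own pace and stop on an object; "grip_force" is the grip in N (left out, the last holds). Time passes only in rows, so rows that repeat a pose let the fingers close. It gives the time, the measured TCP pose, the force, the opening and the grip force at its end, in the units of the state.
- monitor.get_obs(): the state, without advancing time (a new reading comes with each control period).
- imaging.snapshot(name): name is "side" or "top"; returns a dict with "frame" (480x640x3 uint8, red, green, blue), "mtx" (3x3 intrinsics, pixels), "k1" (the pictures are not rectified: a ray, as slopes to the right and down, at radius r is drawn at 1 + k1 r^2 times it, then the intrinsics apply), "rvec" (rotation vector, rad) and "tvec" (3), from world to camera coordinates, as OpenCV has them. Camera axes: x right, y down, z forward; pixel columns grow to the right and rows downward; lengths in m; the calibration is good to about 2 mm. A picture is of the moment at which its call begins. There is no depth.
- robot.sign_off(): hands the job in; it is judged then, once.
Trained networks look in a picture, given as the dict that the camera call returned (one of the last four; its "shot" number tells which), for a name from the list of things; names that differ only in an ending like _2 or _b are one class to them, and where a whole thing is asked for, a point or a joint stands for the part that bears it (a point fixed in the world has none). Each returns a list of dicts, best first, with "confidence" (0 to 1); they miss things now and then, are a little off and sometimes report something else, mostly with a low value. They report only what shows in the picture. A call takes as long as a camera call.
- imaging.silhouettes(target, picture): "mask" (480x640 bool, what is visible of it).
- imaging.place_of(target, picture): "centre" ([x, y, z] in m, in the coordinates of the camera as it stood for that picture, good to about 4 mm: a listed point, or the origin of a listed thing).
The state is a dict: "t": time; "qpos": joint angles; "dq": joint speeds; "effort": joint torques, N m; "tcp_pos": TCP position; "tool_rot": TCP orientation; "force": force on the tool from outside, world axes, zero at the start; "ft_torque": the same for the moment, N m; "opening": finger opening in m; "grasp_force": force on a finger pad.
Only numpy, scipy, OpenCV 4.12 (cv2) and the standard library are available. Lean on these libraries where they do the work, as an engineer would, in place of code of your own. Each camera call takes 0.05 s, during which the arm holds its last target. There are 200 camera calls.

## Task

Sort the parts stripped from old circuit boards. First put away the blown capacitor (the one with the swollen, rust-brown top): it goes into the red tray before you move any other part. Then put both heat sinks in the blue tray, and the good capacitor and the transformer in the yellow tray; set every part down gently, never dropped, standing upright on the tray floor and not on another part, and do not shift the solder reel or the screwdriver.

Things in the scene. Friction and masses are not known exactly. Their poses are not given: they have to be found in the camera images.
- blue_tray: Blue sorting tray, fixed to the bench, open on top, 140 x 170 x 35 mm high outside with 4 mm walls and a 4 mm floor (inside 132 x 162 mm, floor top 4 mm above the bench). Origin: centre of its underside; x along the 140 mm side, y along the 170 mm side, z up. Its neighbour may be as near as 20 mm.
- yellow_tray: Yellow sorting tray, fixed to the bench, open on top, 140 x 170 x 35 mm high outside with 4 mm walls and a 4 mm floor (inside 132 x 162 mm, floor top 4 mm above the bench). Origin: centre of its underside; x along the 140 mm side, y along the 170 mm side, z up. Its neighbour may be as near as 20 mm.
- red_tray: Red sorting tray, fixed to the bench, open on top, 140 x 170 x 35 mm high outside with 4 mm walls and a 4 mm floor (inside 132 x 162 mm, floor top 4 mm above the bench). Origin: centre of its underside; x along the 140 mm side, y along the 170 mm side, z up. Its neighbour may be as near as 20 mm.
- silver_heatsink: Bare aluminium heat sink: 6 upright fins on a base plate, 50 (x) x 36 (y) x 34 (z) mm, about 110 g. The fins run along its x, so its y faces are flat fin faces to grip (36 mm). Stands upright on the bench; origin at the centre of its underside, z up.
- black_heatsink: Black heat sink: 5 upright fins on a base plate, 42 (x) x 30 (y) x 45 (z) mm, about 100 g. The fins run along its x, so its y faces are flat fin faces to grip (30 mm). Stands upright on the bench; origin at the centre of its underside, z up.
- good_capacitor: Sound electrolytic capacitor: round can 35 mm in diameter and 50 mm high, blue sleeve with a pale stripe, flat silver top; about 60 g. Stands upright on the bench; origin at the centre of its underside, z up.
- blown_capacitor: Blown electrolytic capacitor: the same blue can, 35 mm in diameter and 50 mm high to the edge, but its top is swollen to a rust-brown dome 8 mm higher (58 mm in all); about 60 g. Stands upright on the bench; origin at the centre of its underside, z up.
- transformer: Small mains transformer: block of dark steel laminations 48 (x) x 24 (y) x 42 (z) mm with a copper-coloured winding that sticks out through it to 40 mm in y (34 mm wide in x, from 4 to 38 mm above the underside); about 320 g. Grip it across y on the winding (40 mm). Stands upright on the bench; origin at the centre of its underside, z up.
- solder_reel: Bystander: solder reel, green flanges 48 mm in diameter and 38 mm high, standing on end. May stand in the row among the parts; leave it where it is. Origin: centre of its underside.
- screwdriver: Bystander: screwdriver about 200 mm long and 26 mm thick lying on the bench to the left, beyond the trays' ends, roughly along world x. Leave it where it is.

How it is judged:
On the way, in this order (a step that is already met when the one before it is completed fails the run):
1. the blown capacitor stands in the red tray, released, before any other part has been moved (more than 30 mm) (x of blown_capacitor in the frame of red_tray between -0.055 and 0.055 m and y of blown_capacitor in the frame of red_tray between -0.07 and 0.07 m and z of blown_capacitor in the frame of red_tray between -0.005 and 0.01 m and angle between blown_capacitor's own z axis and vertical below 0.15 rad and linear speed of blown_capacitor below 0.03 m/s and contact force between the fingers and blown_capacitor below 0.05 N and distance of each of silver_heatsink, black_heatsink, good_capacitor, transformer from where it was at the start of the episode below 0.03 m), for 0.2 s.
2. the heat sinks are in the blue tray, the good capacitor and the transformer in the yellow tray, released (x of silver_heatsink in the frame of blue_tray between -0.055 and 0.055 m and y of silver_heatsink in the frame of blue_tray between -0.07 and 0.07 m and z of silver_heatsink in the frame of blue_tray between -0.005 and 0.01 m and angle between each of silver_heatsink, black_heatsink, good_capacitor, transformer's own z axis and vertical below 0.15 rad and linear speed of each of silver_heatsink, black_heatsink, good_capacitor, transformer below 0.03 m/s and contact force between the fingers and silver_heatsink below 0.05 N and x of black_heatsink in the frame of blue_tray between -0.055 and 0.055 m and y of black_heatsink in the frame of blue_tray between -0.07 and 0.07 m and z of black_heatsink in the frame of blue_tray between -0.005 and 0.01 m and contact force between the fingers and black_heatsink below 0.05 N and x of good_capacitor in the frame of yellow_tray between -0.055 and 0.055 m and y of good_capacitor in the frame of yellow_tray between -0.07 and 0.07 m and z of good_capacitor in the frame of yellow_tray between -0.005 and 0.01 m and contact force between the fingers and good_capacitor below 0.05 N and x of transformer in the frame of yellow_tray between -0.055 and 0.055 m and y of transformer in the frame of yellow_tray between -0.07 and 0.07 m and z of transformer in the frame of yellow_tray between -0.005 and 0.01 m and contact force between the fingers and transformer below 0.05 N), for 0.2 s.
At the end, for the whole second after the job is handed in: Blown capacitor in the red tray, heat sinks in the blue, good capacitor and transformer in the yellow: each standing on the tray floor inside the walls (underside centre within 55 mm in x and 70 mm in y of the tray centre, under 10 mm high), upright to 0.15 rad, released, at rest (all of step 2 and x of blown_capacitor in the frame of red_tray between -0.055 and 0.055 m and y of blown_capacitor in the frame of red_tray between -0.07 and 0.07 m and z of blown_capacitor in the frame of red_tray between -0.005 and 0.01 m and angle between blown_capacitor's own z axis and vertical below 0.15 rad and linear speed of blown_capacitor below 0.03 m/s and contact force between the fingers and blown_capacitor below 0.05 N); the robot touches nothing.
It fails at once if a part is dropped or thrown: it moves faster than 0.8 m/s with no finger touching it (a free fall of about 33 mm) ((linear speed of silver_heatsink above 0.8 m/s and contact force between the fingers and silver_heatsink below 0.02 N) or (linear speed of black_heatsink above 0.8 m/s and contact force between the fingers and black_heatsink below 0.02 N) or (linear speed of good_capacitor above 0.8 m/s and contact force between the fingers and good_capacitor below 0.02 N) or (linear speed of blown_capacitor above 0.8 m/s and contact force between the fingers and blown_capacitor below 0.02 N) or (linear speed of transformer above 0.8 m/s and contact force between the fingers and transformer below 0.02 N)).
It fails at once if the solder reel is shifted by more than 30 mm or tipped over (distance of solder_reel from where it was at the start of the episode above 0.03 m or angle between solder_reel's own z axis and vertical above 0.5 rad).
It fails at once if the screwdriver is shifted by more than 30 mm (distance of screwdriver from where it was at the start of the episode above 0.03 m).
It also fails if it takes over 136 s, if anything falls off the work surface, if the arm or the gripper's body presses on something with over 40 N, if the wrist force passes 120 N, or if a joint passes its speed limit or range.

## Working session

There is one attempt and no reset: what is moved stays moved. The work goes in short steps, Python scripts to look and compute and a tool call to move; the robot and the scene stay as the last step left them, time stands still between calls to the robot, and variables do not carry over. Pictures are saved under pics/ and viewed, at most 14 in all, crops included, and the job is handed in when it is done.

Besides the shell and the picture viewer there is one more tool, called after "Call:" by a JSON object that holds its "name" and its "arguments", one argument or row to a line. carry_out: Moves the arm, as the interface text tells. Shifts and turns lie within -1 to 1; 1 stands for 200 mm of shift or pi/4 rad of turn. Its arguments: {"type":"object","properties":{"rot":{"type":"array"},"delta_pos":{"type":"array"},"gripper":{"type":"array"},"grip_force":{"type":"number"}},"required":["rot","delta_pos","gripper"]}

```bash
mkdir -p pics
cat > h.py <<'E'
import numpy as np, cv2
from bench import monitor, imaging, robot
from scipy.spatial.transform import Rotation as R
N=["blue_tray","yellow_tray","red_tray","silver_heatsink","black_heatsink","good_capacitor","blown_capacitor","transformer","solder_reel","screwdriver"]
def cw(p,c):
    return cv2.Rodrigues(np.array(p["rvec"],float))[0].T@(np.array(c)-np.array(p["tvec"]).ravel())
def ray(p,uv):
    K=np.array(p["mtx"]); x=(np.array(uv,float)-K[:2,2])/[K[0,0],K[1,1]]
    y=x.copy()
    for _ in range(30): y=x/(1+p["k1"]*(y@y))
    M=cv2.Rodrigues(np.array(p["rvec"],float))[0].T
    return -M@np.array(p["tvec"]).ravel(), M@np.r_[y,1]
def onz(p,uv,z):
    o,d=ray(p,uv); return (o+d*(z-o[2])/d[2])[:2]
def save(p,n): cv2.imwrite("pics/"+n,p["frame"][:,:,::-1])
E
python3 - <<'E'
from h import *
s=monitor.get_obs(); print(s['t'],s['tcp_pos'],s['tool_rot'])
for c in ("top","side"):
    p=imaging.snapshot(c); save(p,c+"0.png"); print(c,cw(p,[0,0,0]))
    for n in N:
        for d in imaging.place_of(n,p)[:2]: print(c,n,round(d["confidence"],2),cw(p,d["centre"]).round(3))
E
```

```text
0.0 [ 0.15556187 -0.63066161  0.23067268] [ 9.92700169e-01  1.20606769e-01 -5.22614377e-05 -6.15592807e-04]
top [0.35315908 0.08574945 1.13354394]
top blue_tray 0.69 [ 0.581 -0.27  -0.003]
top yellow_tray 0.55 [ 0.624  0.011 -0.003]
top red_tray 0.68 [ 0.557  0.255 -0.001]
top silver_heatsink 0.71 [ 0.335 -0.331  0.001]
top black_heatsink 0.54 [ 0.344  0.307 -0.003]
top good_capacitor 0.51 [0.459 0.076 0.001]
top good_capacitor 0.43 [ 0.411  0.194 -0.006]
top blown_capacitor 0.51 [ 0.461 -0.08   0.003]
top transformer 0.67 [ 0.407  0.194 -0.003]
top transformer 0.49 [ 0.486  0.459 -0.001]
top solder_reel 0.93 [ 0.425 -0.203 -0.001]
top screwdriver 0.93 [ 0.482  0.458 -0.002]
side [0.0174557  0.78633047 0.85248162]
side blue_tray 0.91 [ 0.584 -0.273  0.   ]
side yellow_tray 0.84 [0.621 0.012 0.002]
side red_tray 0.79 [0.553 0.258 0.002]
side black_heatsink 0.67 [ 0.346  0.31  -0.002]
side good_capacitor 0.65 [0.458 0.083 0.003]
side blown_capacitor 0.87 [ 0.463 -0.081 -0.   ]
side transformer 0.63 [ 0.406  0.194 -0.001]
side transformer 0.33 [0.555 0.259 0.007]
side solder_reel 0.93 [ 0.425 -0.205 -0.   ]
side screwdriver 0.78 [ 0.476  0.463 -0.001]
side screwdriver 0.32 [ 0.405  0.2   -0.   ]
```

View pics/top0.png

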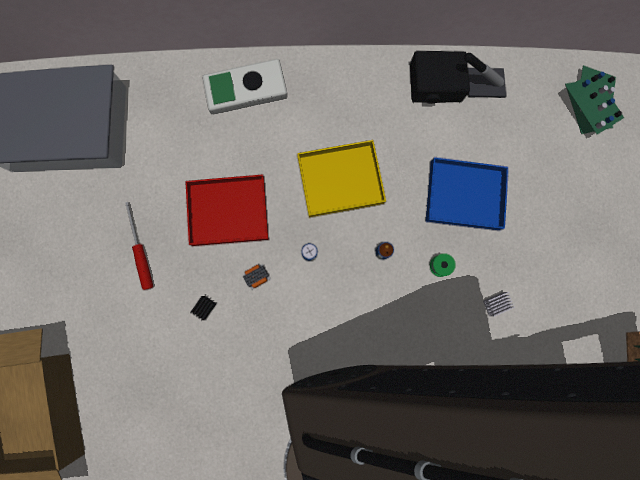

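View pics/side0.png

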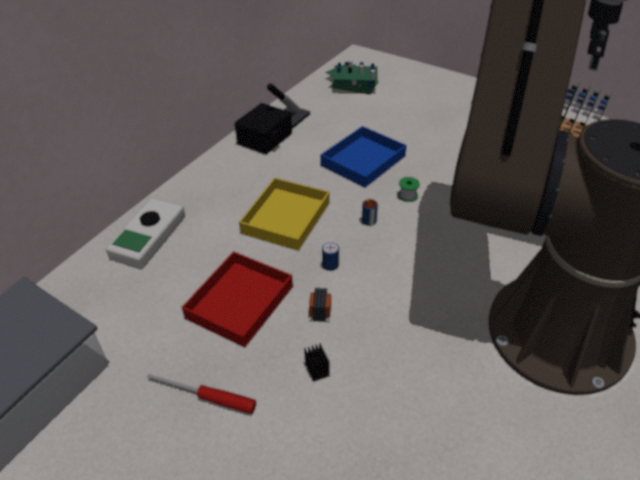

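Run:
```python
from h import *
p=imaging.snapshot("top")
H=dict(blue_tray=.035,yellow_tray=.035,red_tray=.035,silver_heatsink=.034,black_heatsink=.045,transformer=.042,good_capacitor=.05,blown_capacitor=.055)
for n,h in H.items():
    for d in imaging.silhouettes(n,p)[:1]:
        m=d["mask"].astype(np.uint8); ys,xs=np.nonzero(m)
        q=np.array([onz(p,(x,y),h) for x,y in zip(xs,ys)],np.float32)
        r=cv2.minAreaRect(q*1000); print(n,round(d["confidence"],2),len(xs),np.round(r[0],1),np.round(r[1],1),round(r[2],1))
        b=cv2.boxPoints(r); e=[b[1]-b[0],b[2]-b[1]]; 
        print("   long-side dir deg", round(np.degrees(np.arctan2(*max(e,key=np.linalg.norm)[::-1]))%180,1))
```

```text
blue_tray 0.83 5099 [ 577.8 -266.6] [179.8 146.2] 82.2
   long-side dir deg 82.2
yellow_tray 0.89 5170 [615.8   8.1] [147.5 170.7] 9.7
   long-side dir deg 99.7
red_tray 0.63 5254 [551.5 255. ] [144.6 171.6] 3.7
   long-side dir deg 93.7
silver_heatsink 0.68 425 [ 338.5 -320.8] [37.4 56.2] 19.8
   long-side dir deg 109.8
black_heatsink 0.8 398 [344.7 302.2] [37.8 47.6] 53.8
   long-side dir deg 143.8
transformer 0.88 422 [410.3 192.3] [41.2 48.4] 26.1
   long-side dir deg 116.1
good_capacitor 0.53 238 [455.7  79.5] [31.2 35.4] 88.8
   long-side dir deg 178.8
blown_capacitor 0.59 251 [457.2 -73.1] [32.2 38.7] 43.3
   long-side dir deg 133.3
```

Run:
```python
from h import *
f=cv2.imread("pics/top0.png")
cs=[cv2.resize(f[y-20:y+20,x-20:x+20],(400,300*4//3),interpolation=cv2.INTER_CUBIC)[:,:] for x,y in [(203,307),(257,275),(498,302),(385,250)]]
o=np.vstack([np.hstack(cs[:2]),np.hstack(cs[2:])]); cv2.imwrite("pics/crop.png",cv2.resize(o,(600,600)))
```

```text
(no output)
```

View pics/crop.png

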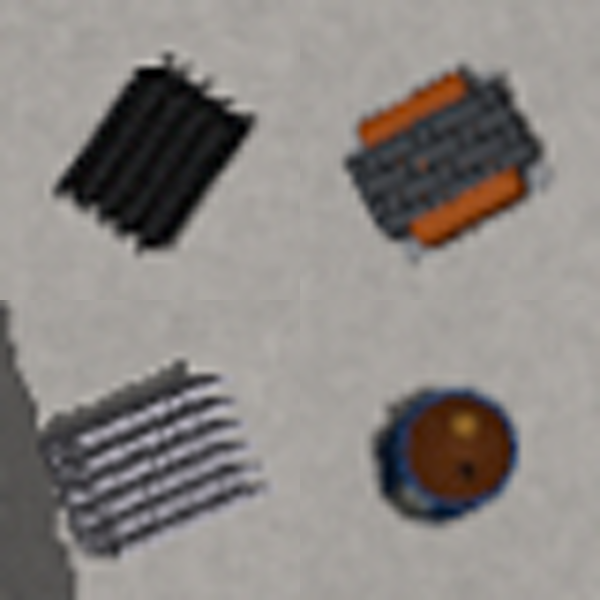

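The top view shows the blown capacitor with its brown dome at about (385,250) and the good one at (310,252). The transformer is at (257,275) with its laminations running about 118° in world. The black sink is at (203,307) with fins about 145°, and the silver sink at (498,302) with fins about 112°. The solder reel is at (443,265). The side view agrees.

```bash
cat >> h.py <<'E'
def plan(*T, cur=None):
    "targets (x,y,z,closing deg) -> scaled shift/turn from the present pose"
    s=monitor.get_obs(); P=np.array(s['tcp_pos']); Q=R.from_quat(s['tool_rot'])
    c=Q.apply([0,1,0]); th=np.degrees(np.arctan2(c[1],c[0])); print("t",round(s['t'],2),"tcp",P.round(4),"closing",round(th,1),"q6",round(s['qpos'][5],2),"open",round(s['opening'],4),"z tilt",Q.apply([0,0,1]).round(3),"F",np.round(s['force'],1))
    for x,y,z,a in T:
        d=Q.inv().apply(np.array([x,y,z])-P)/.2
        Rt=R.from_euler('z',a,degrees=True)*R.from_matrix(np.array([[0,1,0],[1,0,0],[0,0,-1]]).T)
        r=(Q.inv()*Rt).as_rotvec()/(np.pi/4)
        print((x,y,z,a),d.round(3),r.round(3))
E
python3 - <<'E'
from h import *
plan((.462,-.0805,.23,-76.15),(.31,-.355,.23,-76.15))
E
```

```text
t 1.55 tcp [ 0.1557 -0.6311  0.2313] closing -76.1 q6 -0.05 open 0.0854 z tilt [-0. -0. -1.] F [-0.3 -0.4 -0.7]
(0.462, -0.0805, 0.23, -76.15) [ 2.146 -2.306  0.007] [0. 0. 0.]
(0.31, -0.355, 0.23, -76.15) [ 1.08  -1.156  0.007] [0. 0. 0.]
```

Call:
{"name": "carry_out", "arguments": {
  "rot": [
    [0,0,0],
    [0,0,0],
    [0,0,0],
    [0,0,0],
    [0,0,0]
  ],
  "delta_pos": [
    [0.2,-0.21,0],
    [0.4,-0.43,0],
    [0.6,-0.65,0],
    [0.8,-0.86,0],
    [0.9,-0.97,0]
  ],
  "gripper": [1,1,1,1,1],
  "grip_force": 30
}}

```text
t: 2.17
tcp_pos: [0.2848, -0.3972, 0.2315]
tool_rot: [0.993, 0.121, 0.0, -0.0]
force: [0.2, -0.7, -0.2]
opening: 0.0854
grasp_force: 0.0
```

Call:
{"name": "carry_out", "arguments": {
  "rot": [
    [0,0,0],
    [0,0,0],
    [0,0,0],
    [0,0,0],
    [0,0,0],
    [0,0,0]
  ],
  "delta_pos": [
    [0.2,-0.21,0],
    [0.4,-0.43,0],
    [0.6,-0.65,0],
    [0.8,-0.86,0],
    [0.9,-0.97,0],
    [0.9,-0.97,0]
  ],
  "gripper": [1,1,1,1,1,1]
}}

```text
t: 2.92
tcp_pos: [0.4131, -0.1665, 0.2314]
tool_rot: [0.993, 0.122, 0.0, 0.0]
force: [0.1, -0.2, 0.1]
opening: 0.086
grasp_force: 0.0
```

Run:
```python
from h import *
plan((.462,-.0805,.14,-76.15),(.462,-.0805,.012,-76.15))
```

```text
t 2.92 tcp [ 0.4131 -0.1665  0.2314] closing -76.0 q6 0.87 open 0.086 z tilt [ 0.  0. -1.] F [ 0.1 -0.2  0.1]
(0.462, -0.0805, 0.14, -76.15) [ 0.341 -0.358  0.457] [ 0.    -0.001  0.004]
(0.462, -0.0805, 0.012, -76.15) [ 0.341 -0.358  1.097] [ 0.    -0.001  0.004]
```

Call:
{"name": "carry_out", "arguments": {
  "rot": [
    [0,0,0],
    [0,0,0],
    [0,0,0],
    [0,0,0],
    [0,0,0],
    [0,0,0],
    [0,0,0]
  ],
  "delta_pos": [
    [0.17,-0.18,0],
    [0.34,-0.36,0.2],
    [0.34,-0.36,0.4],
    [0.34,-0.36,0.55],
    [0.34,-0.36,0.7],
    [0.34,-0.36,0.75],
    [0.34,-0.36,0.75]
  ],
  "gripper": [1,1,1,1,1,1,1]
}}

```text
t: 3.8
tcp_pos: [0.4609, -0.0824, 0.0812]
tool_rot: [0.993, 0.12, -0.0, -0.0]
force: [1.0, 0.6, -0.1]
opening: 0.0856
grasp_force: 0.0
```

Run:
```python
from h import *
for c in ("top","side"):
    p=imaging.snapshot(c)
    for n in ["blown_capacitor"]:
        for d in imaging.place_of(n,p)[:1]: print(c,n,round(d["confidence"],2),cw(p,d["centre"]).round(3))
save(p,"s1.png")
plan((.462,-.0805,.012,-76.15))
```

```text
side blown_capacitor 0.87 [ 0.461 -0.079  0.003]
t 4.0 tcp [ 0.4618 -0.0823  0.0823] closing -76.2 q6 1.09 open 0.0855 z tilt [ 0.002 -0.    -1.   ] F [-0.3  0.9  0.4]
(0.462, -0.0805, 0.012, -76.15) [ 0.003 -0.009  0.352] [ 0.001 -0.002 -0.   ]
```

View pics/s1.png

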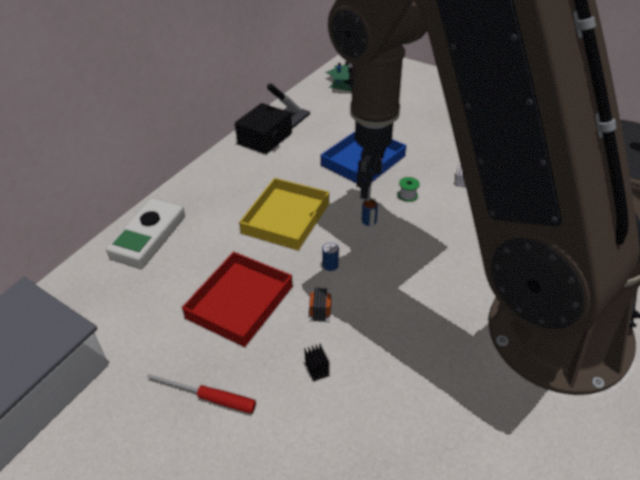

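The gripper is directly above the blown capacitor at (370,212), with the fingers clear on both sides.

Call:
{"name": "carry_out", "arguments": {
  "rot": [
    [0,0,0],
    [0,0,0],
    [0,0,0],
    [0,0,0],
    [0,0,0],
    [0,0,0],
    [0,0,0],
    [0,0,0],
    [0,0,0],
    [0,0,0],
    [0,0,0],
    [0,0,0]
  ],
  "delta_pos": [
    [0,-0.01,0.1],
    [0,-0.01,0.2],
    [0,-0.01,0.3],
    [0,-0.01,0.34],
    [0,-0.01,0.34],
    [0,-0.01,0.34],
    [0,-0.01,0.34],
    [0,-0.01,0.34],
    [0,-0.01,0.34],
    [0,-0.01,0.34],
    [0,-0.01,0.34],
    [0,-0.01,0.34]
  ],
  "gripper": [1,1,1,1,0.4,0,-0.3,-0.6,-0.6,-0.6,-0.6,-0.6]
}}

```text
t: 5.5
tcp_pos: [0.461, -0.0801, 0.0141]
tool_rot: [0.993, 0.121, 0.001, 0.0]
force: [-1.5, -0.4, 8.8]
opening: 0.0343
grasp_force: 28.9
```

Call:
{"name": "carry_out", "arguments": {
  "rot": [
    [0,0,0],
    [0,0,0],
    [0,0,0],
    [0,0,0],
    [0,0,0],
    [0,0,0]
  ],
  "delta_pos": [
    [0,0,-0.1],
    [0,0,-0.25],
    [0,0,-0.4],
    [0,0,-0.55],
    [0,0,-0.6],
    [0,0,-0.6]
  ],
  "gripper": [-0.7,-0.7,-0.7,-0.7,-0.7,-0.7]
}}

```text
t: 6.25
tcp_pos: [0.4609, -0.0801, 0.1337]
tool_rot: [0.993, 0.121, 0.001, 0.0]
force: [-0.2, 0.2, -1.7]
opening: 0.0341
grasp_force: 30.1
```

Run:
```python
from h import *
plan((.555,.256,.135,-80),(.51,.09,.135,-80))
p=imaging.snapshot("side")
for n in ["blown_capacitor","red_tray"]:
    for d in imaging.place_of(n,p)[:1]: print(n,round(d["confidence"],2),cw(p,d["centre"]).round(3))
```

```text
t 6.25 tcp [ 0.4609 -0.0801  0.1337] closing -76.1 q6 1.09 open 0.0341 z tilt [ 0.001 -0.    -1.   ] F [-0.2  0.2 -1.7]
(0.555, 0.256, 0.135, -80) [ 0.859 -1.519 -0.007] [ 0.001 -0.002  0.086]
(0.51, 0.09, 0.135, -80) [ 0.442 -0.767 -0.007] [ 0.001 -0.002  0.086]
blown_capacitor 0.73 [ 0.462 -0.082  0.119]
red_tray 0.91 [0.555 0.259 0.004]
```

Call:
{"name": "carry_out", "arguments": {
  "rot": [
    [0,0,0],
    [0,0,0],
    [0,0,0],
    [0,0,0],
    [0,0,0]
  ],
  "delta_pos": [
    [0.1,-0.16,0],
    [0.2,-0.36,0],
    [0.32,-0.56,0],
    [0.43,-0.76,0],
    [0.43,-0.76,0]
  ],
  "gripper": [-0.7,-0.7,-0.7,-0.7,-0.7]
}}

```text
t: 7.02
tcp_pos: [0.5079, 0.0906, 0.1322]
tool_rot: [0.993, 0.122, -0.0, -0.0]
force: [-0.4, 0.4, -0.9]
opening: 0.0345
grasp_force: 30.3
```

Call:
{"name": "carry_out", "arguments": {
  "rot": [
    [0,0,0],
    [0,0,0],
    [0,0,0],
    [0,0,0],
    [0,0,0],
    [0,0,0],
    [0,0,0],
    [0,0,0],
    [0,0,0],
    [0,0,0]
  ],
  "delta_pos": [
    [0.1,-0.16,0],
    [0.2,-0.36,0],
    [0.32,-0.56,0],
    [0.43,-0.76,0],
    [0.43,-0.76,0],
    [0.43,-0.76,0.15],
    [0.43,-0.76,0.3],
    [0.43,-0.76,0.42],
    [0.43,-0.76,0.5],
    [0.43,-0.76,0.5]
  ],
  "gripper": [-0.7,-0.7,-0.7,-0.7,-0.7,-0.7,-0.7,-0.7,-0.7,-0.7]
}}

```text
t: 8.28
tcp_pos: [0.5539, 0.2553, 0.032]
tool_rot: [0.993, 0.12, -0.001, 0.0]
force: [-0.6, 0.2, 0.0]
opening: 0.0339
grasp_force: 30.4
```

Run:
```python
from h import *
plan((.555,.256,.0195,-76))
p=imaging.snapshot("side"); save(p,"s2.png")
for n in ["blown_capacitor"]:
    for d in imaging.place_of(n,p)[:1]: print(n,round(d["confidence"],2),cw(p,d["centre"]).round(3))
```

```text
t 8.28 tcp [0.5539 0.2553 0.032 ] closing -76.2 q6 1.71 open 0.0339 z tilt [-0.002 -0.001 -1.   ] F [-0.6  0.2  0. ]
(0.555, 0.256, 0.0195, -76) [ 0.006 -0.002  0.063] [ 0.001  0.003 -0.004]
blown_capacitor 0.86 [0.555 0.254 0.021]
```

Lower until light contact, release gently with a small opening, then rise.

Call:
{"name": "carry_out", "arguments": {
  "rot": [
    [0,0,0],
    [0,0,0],
    [0,0,0],
    [0,0,0],
    [0,0,0]
  ],
  "delta_pos": [
    [0,0,0.02],
    [0,0,0.04],
    [0,0,0.055],
    [0,0,0.065],
    [0,0,0.065]
  ],
  "gripper": [-0.7,-0.7,-0.7,-0.7,-0.7]
}}

```text
t: 9.0
tcp_pos: [0.5547, 0.2563, 0.0201]
tool_rot: [0.993, 0.121, -0.0, 0.0]
force: [-0.3, -0.5, 0.1]
opening: 0.0346
grasp_force: 30.4
```

Call:
{"name": "carry_out", "arguments": {
  "rot": [
    [0,0,0],
    [0,0,0],
    [0,0,0],
    [0,0,0],
    [0,0,0],
    [0,0,0],
    [0,0,0],
    [0,0,0],
    [0,0,0],
    [0,0,0]
  ],
  "delta_pos": [
    [0,0,0],
    [0,0,0],
    [0,0,0],
    [0,0,0],
    [0,0,-0.1],
    [0,0,-0.25],
    [0,0,-0.4],
    [0,0,-0.5],
    [0,0,-0.6],
    [0,0,-0.6]
  ],
  "gripper": [-0.1,0.1,0.2,0.3,0.3,0.3,0.3,0.3,1,1]
}}

```text
t: 10.25
tcp_pos: [0.5559, 0.2568, 0.143]
tool_rot: [0.993, 0.121, 0.002, -0.0]
force: [0.3, -0.3, -1.0]
opening: 0.0851
grasp_force: 0.0
```

Run:
```python
from h import *
plan((.408,.193,.14,27.5))
for c in ("side","top"):
  p=imaging.snapshot(c); save(p,c+"3.png")
  for n in ["blown_capacitor","transformer"]:
    for d in imaging.place_of(n,p)[:1]: print(c,n,round(d["confidence"],2),cw(p,d["centre"]).round(3))
```

```text
t 10.25 tcp [0.5559 0.2568 0.143 ] closing -76.1 q6 1.71 open 0.0851 z tilt [ 0.004  0.001 -1.   ] F [ 0.3 -0.3 -1. ]
(0.408, 0.193, 0.14, 27.5) [-0.794  0.132  0.012] [ 0.004 -0.004 -2.303]
side blown_capacitor 0.63 [0.555 0.255 0.003]
side transformer 0.89 [ 0.411  0.199 -0.   ]
```

View pics/side3.png

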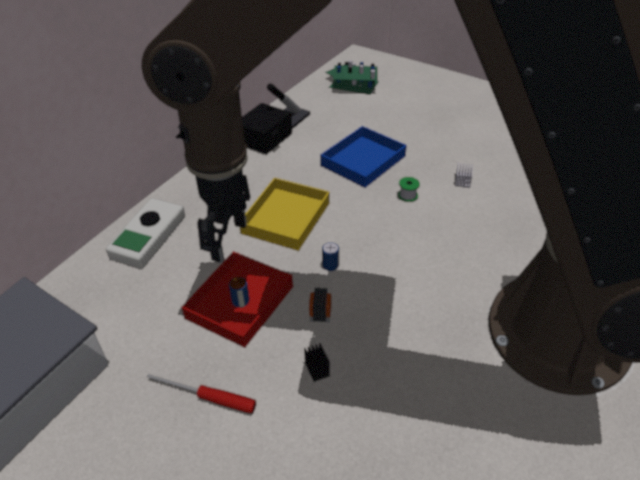

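The blown capacitor stands upright in the red tray at (240,290), and the fingers are clear of it. Transformer next.

Call:
{"name": "carry_out", "arguments": {
  "rot": [
    [0,0,-0.23],
    [0,0,-0.46],
    [0,0,-0.69],
    [0,0,-0.92],
    [0,0,-1],
    [0,0,-1]
  ],
  "delta_pos": [
    [-0.15,0.03,0],
    [-0.35,0.06,0],
    [-0.55,0.09,0],
    [-0.75,0.13,0],
    [-0.79,0.13,0],
    [-0.79,0.13,0]
  ],
  "gripper": [1,1,1,1,1,1]
}}

```text
t: 11.3
tcp_pos: [0.4071, 0.193, 0.1401]
tool_rot: [0.871, 0.491, -0.0, -0.0]
force: [0.2, -0.6, 0.5]
opening: 0.0851
grasp_force: 0.0
```

Call:
{"name": "carry_out", "arguments": {
  "rot": [
    [0,0,-0.23],
    [0,0,-0.46],
    [0,0,-0.69],
    [0,0,-0.92],
    [0,0,-1],
    [0,0,-1]
  ],
  "delta_pos": [
    [0,0,0],
    [0,0,0],
    [0,0,0],
    [0,0,0],
    [0,0,0],
    [0,0,0]
  ],
  "gripper": [1,1,1,1,1,1]
}}

```text
t: 12.05
tcp_pos: [0.4083, 0.1935, 0.1401]
tool_rot: [0.617, 0.787, 0.0, 0.0]
force: [-1.2, -0.5, 0.0]
opening: 0.0856
grasp_force: 0.0
```

Run:
```python
from h import *
plan((.4085,.195,.08,27.5),(.4085,.195,.01,27.5))
```

```text
t 12.05 tcp [0.4083 0.1935 0.1401] closing 13.7 q6 0.14 open 0.0856 z tilt [ 0.  0. -1.] F [-1.2 -0.5  0. ]
(0.4085, 0.195, 0.08, 27.5) [0.007 0.003 0.3  ] [ 0.    -0.    -0.306]
(0.4085, 0.195, 0.01, 27.5) [0.007 0.003 0.65 ] [ 0.    -0.    -0.306]
```

Call:
{"name": "carry_out", "arguments": {
  "rot": [
    [0,0,-0.2],
    [0,0,-0.31],
    [0,0,-0.31],
    [0,0,-0.31],
    [0,0,-0.31],
    [0,0,-0.31],
    [0,0,-0.31],
    [0,0,-0.31],
    [0,0,-0.31],
    [0,0,-0.31],
    [0,0,-0.31],
    [0,0,-0.31],
    [0,0,-0.31],
    [0,0,-0.31],
    [0,0,-0.31]
  ],
  "delta_pos": [
    [0.01,0,0],
    [0.01,0,0.15],
    [0.01,0,0.3],
    [0.01,0,0.45],
    [0.01,0,0.57],
    [0.01,0,0.64],
    [0.01,0,0.64],
    [0.01,0,0.64],
    [0.01,0,0.64],
    [0.01,0,0.64],
    [0.01,0,0.64],
    [0.01,0,0.64],
    [0.01,0,0.64],
    [0.01,0,0.64],
    [0.01,0,0.64]
  ],
  "gripper": [1,1,1,1,1,1,1,0.5,0.2,0,-0.2,-0.5,-0.5,-0.5,-0.5],
  "grip_force": 60
}}

```text
t: 13.92
tcp_pos: [0.4078, 0.1954, 0.0131]
tool_rot: [0.517, 0.856, 0.001, 0.001]
force: [-0.5, 0.3, 15.9]
opening: 0.0391
grasp_force: 59.0
```

Call:
{"name": "carry_out", "arguments": {
  "rot": [
    [0,0,0],
    [0,0,0],
    [0,0,0],
    [0,0,0],
    [0,0,0],
    [0,0,0]
  ],
  "delta_pos": [
    [0,0,-0.1],
    [0,0,-0.25],
    [0,0,-0.4],
    [0,0,-0.55],
    [0,0,-0.6],
    [0,0,-0.6]
  ],
  "gripper": [-0.6,-0.6,-0.6,-0.6,-0.6,-0.6]
}}

```text
t: 14.68
tcp_pos: [0.4072, 0.1952, 0.1324]
tool_rot: [0.517, 0.856, 0.0, 0.0]
force: [0.2, 0.5, -4.4]
opening: 0.0389
grasp_force: 63.2
```

Run:
```python
from h import *
c=np.array([.622,.0115]); y=np.array([-.1686,.9857]); g=c+.037*y
plan((*g,.13,9.7),(*(g+[0,0]),.08,9.7))
p=imaging.snapshot("side")
for n in ["transformer","good_capacitor"]:
    for d in imaging.place_of(n,p)[:1]: print(n,round(d["confidence"],2),cw(p,d["centre"]).round(3))
```

```text
t 14.68 tcp [0.4072 0.1952 0.1324] closing 27.8 q6 -0.11 open 0.0389 z tilt [ 0.001  0.    -1.   ] F [ 0.2  0.5 -4.4]
(np.float64(0.6157618), np.float64(0.0479709), 0.13, 9.7) [-1.138  0.579  0.012] [ 0.001 -0.     0.402]
(np.float64(0.6157618), np.float64(0.0479709), 0.08, 9.7) [-1.138  0.579  0.262] [ 0.001 -0.     0.402]
transformer 0.73 [0.407 0.199 0.12 ]
good_capacitor 0.42 [ 0.456  0.085 -0.   ]
```

Call:
{"name": "carry_out", "arguments": {
  "rot": [
    [0,0,0.08],
    [0,0,0.16],
    [0,0,0.25],
    [0,0,0.33],
    [0,0,0.4],
    [0,0,0.4]
  ],
  "delta_pos": [
    [-0.12,0.06,0],
    [-0.32,0.16,0],
    [-0.52,0.26,0],
    [-0.72,0.37,0],
    [-0.9,0.46,0],
    [-0.9,0.46,0]
  ],
  "gripper": [-0.6,-0.6,-0.6,-0.6,-0.6,-0.6]
}}

```text
t: 15.58
tcp_pos: [0.5742, 0.0772, 0.1308]
tool_rot: [0.645, 0.764, -0.0, -0.0]
force: [-0.7, -0.3, -4.3]
opening: 0.039
grasp_force: 63.1
```

Run:
```python
from h import *
plan((.616,.048,.04,9.7),(.616,.048,.019,9.7))
```

```text
t 15.57 tcp [0.5742 0.0772 0.1308] closing 9.6 q6 -0.09 open 0.039 z tilt [-0. -0. -1.] F [-0.7 -0.3 -4.3]
(0.616, 0.048, 0.04, 9.7) [-0.179  0.182  0.454] [-0.     0.    -0.001]
(0.616, 0.048, 0.019, 9.7) [-0.179  0.182  0.559] [-0.     0.    -0.001]
```

Call:
{"name": "carry_out", "arguments": {
  "rot": [
    [0,0,0],
    [0,0,0],
    [0,0,0],
    [0,0,0],
    [0,0,0],
    [0,0,0],
    [0,0,0],
    [0,0,0],
    [0,0,0],
    [0,0,0]
  ],
  "delta_pos": [
    [-0.09,0.09,0],
    [-0.18,0.18,0],
    [-0.18,0.18,0.15],
    [-0.18,0.18,0.3],
    [-0.18,0.18,0.43],
    [-0.18,0.18,0.5],
    [-0.18,0.18,0.53],
    [-0.18,0.18,0.55],
    [-0.18,0.18,0.56],
    [-0.18,0.18,0.56]
  ],
  "gripper": [-0.6,-0.6,-0.6,-0.6,-0.6,-0.6,-0.6,-0.6,-0.6,-0.6]
}}

```text
t: 16.82
tcp_pos: [0.6144, 0.0495, 0.0208]
tool_rot: [0.644, 0.765, 0.0, 0.0]
force: [0.5, 0.2, -3.1]
opening: 0.0387
grasp_force: 62.9
```

Call:
{"name": "carry_out", "arguments": {
  "rot": [
    [0,0,0],
    [0,0,0],
    [0,0,0],
    [0,0,0],
    [0,0,0],
    [0,0,0],
    [0,0,0],
    [0,0,0],
    [0,0,0],
    [0,0,0]
  ],
  "delta_pos": [
    [0,0,0],
    [0,0,0],
    [0,0,0],
    [0,0,0],
    [0,0,-0.1],
    [0,0,-0.25],
    [0,0,-0.4],
    [0,0,-0.5],
    [0,0,-0.6],
    [0,0,-0.6]
  ],
  "gripper": [0,0.2,0.3,0.4,0.4,0.4,0.4,0.4,1,1]
}}

```text
t: 18.08
tcp_pos: [0.6153, 0.0495, 0.1429]
tool_rot: [0.644, 0.765, 0.001, 0.001]
force: [0.2, -0.2, -0.9]
opening: 0.0851
grasp_force: 0.0
```

Run:
```python
from h import *
plan((.4575,.0815,.08,9.7),(.4575,.0815,.012,9.7))
for c in ("top","side"):
  p=imaging.snapshot(c)
  for n in ["transformer","good_capacitor","yellow_tray"]:
    for d in imaging.place_of(n,p)[:1]: print(n,round(d["confidence"],2),cw(p,d["centre"]).round(3))
```

```text
t 18.07 tcp [0.6153 0.0495 0.1429] closing 9.8 q6 -0.14 open 0.0851 z tilt [ 0.004  0.    -1.   ] F [ 0.2 -0.2 -0.9]
(0.4575, 0.0815, 0.08, 9.7) [ 0.292 -0.751  0.312] [0.005 0.001 0.002]
(0.4575, 0.0815, 0.012, 9.7) [ 0.292 -0.753  0.652] [0.005 0.001 0.002]
transformer 0.81 [0.614 0.051 0.005]
good_capacitor 0.59 [ 0.456  0.086 -0.002]
yellow_tray 0.89 [0.621 0.012 0.004]
```

Call:
{"name": "carry_out", "arguments": {
  "rot": [
    [0,0,0],
    [0,0,0],
    [0,0,0],
    [0,0,0],
    [0,0,0],
    [0,0,0],
    [0,0,0],
    [0,0,0],
    [0,0,0],
    [0,0,0],
    [0,0,0],
    [0,0,0],
    [0,0,0],
    [0,0,0],
    [0,0,0],
    [0,0,0],
    [0,0,0]
  ],
  "delta_pos": [
    [0.08,-0.2,0],
    [0.16,-0.4,0],
    [0.24,-0.6,0],
    [0.29,-0.75,0],
    [0.29,-0.75,0],
    [0.29,-0.75,0.2],
    [0.29,-0.75,0.35],
    [0.29,-0.75,0.5],
    [0.29,-0.75,0.6],
    [0.29,-0.75,0.64],
    [0.29,-0.75,0.64],
    [0.29,-0.75,0.64],
    [0.29,-0.75,0.64],
    [0.29,-0.75,0.64],
    [0.29,-0.75,0.64],
    [0.29,-0.75,0.64],
    [0.29,-0.75,0.64]
  ],
  "gripper": [1,1,1,1,1,1,1,1,1,1,0.5,0.2,-0.1,-0.3,-0.6,-0.6,-0.6],
  "grip_force": 30
}}

```text
t: 20.6
tcp_pos: [0.457, 0.0812, 0.013]
tool_rot: [0.644, 0.765, 0.001, 0.0]
force: [-0.2, 0.1, 9.7]
opening: 0.034
grasp_force: 29.0
```

Call:
{"name": "carry_out", "arguments": {
  "rot": [
    [0,0,0],
    [0,0,0],
    [0,0,0],
    [0,0,0],
    [0,0,0],
    [0,0,0]
  ],
  "delta_pos": [
    [0,0,-0.1],
    [0,0,-0.25],
    [0,0,-0.4],
    [0,0,-0.55],
    [0,0,-0.6],
    [0,0,-0.6]
  ],
  "gripper": [-0.7,-0.7,-0.7,-0.7,-0.7,-0.7]
}}

```text
t: 21.35
tcp_pos: [0.4567, 0.0812, 0.1327]
tool_rot: [0.644, 0.765, 0.001, 0.0]
force: [-0.5, 0.0, -0.9]
opening: 0.0343
grasp_force: 30.1
```

Run:
```python
from h import *
c=np.array([.622,.0115]); y=np.array([-.1686,.9857]); g=(c-.037*y).round(3)
plan((*g,.13,9.7),(*g,.019,9.7))
p=imaging.snapshot("side")
for n in ["good_capacitor"]:
    for d in imaging.place_of(n,p)[:1]: print(n,round(d["confidence"],2),cw(p,d["centre"]).round(3))
```

```text
t 21.35 tcp [0.4567 0.0812 0.1327] closing 9.8 q6 -0.06 open 0.0343 z tilt [ 0.001  0.    -1.   ] F [-0.5  0.  -0.9]
(np.float64(0.628), np.float64(-0.025), 0.13, 9.7) [-0.669  0.754  0.015] [0.002 0.    0.002]
(np.float64(0.628), np.float64(-0.025), 0.019, 9.7) [-0.669  0.753  0.57 ] [0.002 0.    0.002]
good_capacitor 0.93 [0.455 0.085 0.118]
```

Call:
{"name": "carry_out", "arguments": {
  "rot": [
    [0,0,0],
    [0,0,0],
    [0,0,0],
    [0,0,0],
    [0,0,0],
    [0,0,0],
    [0,0,0],
    [0,0,0],
    [0,0,0],
    [0,0,0],
    [0,0,0],
    [0,0,0],
    [0,0,0],
    [0,0,0]
  ],
  "delta_pos": [
    [-0.1,0.11,0],
    [-0.26,0.29,0],
    [-0.42,0.47,0],
    [-0.58,0.65,0],
    [-0.67,0.76,0],
    [-0.67,0.76,0],
    [-0.67,0.76,0.15],
    [-0.67,0.76,0.3],
    [-0.67,0.76,0.43],
    [-0.67,0.76,0.5],
    [-0.67,0.76,0.53],
    [-0.67,0.76,0.55],
    [-0.67,0.76,0.57],
    [-0.67,0.76,0.57]
  ],
  "gripper": [-0.7,-0.7,-0.7,-0.7,-0.7,-0.7,-0.7,-0.7,-0.7,-0.7,-0.7,-0.7,-0.7,-0.7]
}}

```text
t: 23.2
tcp_pos: [0.6291, -0.0251, 0.0185]
tool_rot: [0.644, 0.765, 0.0, 0.0]
force: [-0.5, 0.6, -0.9]
opening: 0.0343
grasp_force: 30.1
```

Call:
{"name": "carry_out", "arguments": {
  "rot": [
    [0,0,0],
    [0,0,0],
    [0,0,0],
    [0,0,0],
    [0,0,0],
    [0,0,0],
    [0,0,0],
    [0,0,0],
    [0,0,0],
    [0,0,0]
  ],
  "delta_pos": [
    [0,0,0],
    [0,0,0],
    [0,0,0],
    [0,0,0],
    [0,0,-0.1],
    [0,0,-0.25],
    [0,0,-0.4],
    [0,0,-0.5],
    [0,0,-0.6],
    [0,0,-0.6]
  ],
  "gripper": [-0.1,0.1,0.2,0.3,0.3,0.3,0.3,0.3,1,1]
}}

```text
t: 24.45
tcp_pos: [0.6302, -0.0251, 0.141]
tool_rot: [0.644, 0.765, 0.001, 0.002]
force: [0.4, -0.5, -0.6]
opening: 0.0852
grasp_force: 0.0
```

Run:
```python
from h import *
plan((.338,-.326,.14,21.5))
for c in ("top","side"):
  p=imaging.snapshot(c); save(p,c+"4.png")
  for n in ["transformer","good_capacitor","yellow_tray","silver_heatsink","black_heatsink","solder_reel"]:
    for d in imaging.place_of(n,p)[:1]: print(n,round(d["confidence"],2),cw(p,d["centre"]).round(3))
```

```text
t 24.45 tcp [ 0.6302 -0.0251  0.141 ] closing 9.8 q6 -0.26 open 0.0852 z tilt [ 0.004 -0.    -1.   ] F [ 0.4 -0.5 -0.6]
(0.338, -0.326, 0.14, 21.5) [-1.234 -1.696 -0.   ] [ 0.005  0.002 -0.26 ]
transformer 0.77 [0.613 0.045 0.002]
yellow_tray 0.74 [0.619 0.007 0.003]
transformer 0.88 [0.612 0.053 0.004]
good_capacitor 0.77 [ 0.627 -0.022  0.003]
yellow_tray 0.8 [0.619 0.009 0.004]
silver_heatsink 0.54 [ 0.345 -0.324 -0.002]
solder_reel 0.64 [ 0.425 -0.205  0.005]
```

View pics/side4.png

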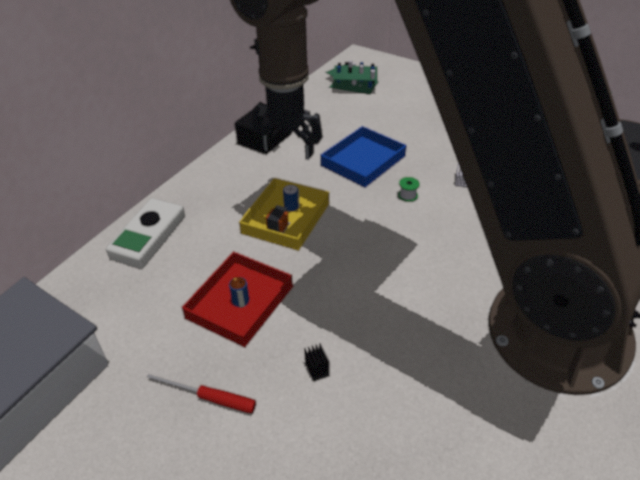

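The yellow tray holds the capacitor at (290,198) and the transformer at (277,218), both upright. Silver heat sink next.

Call:
{"name": "carry_out", "arguments": {
  "rot": [
    [0,0,-0.05],
    [0,0,-0.1],
    [0,0,-0.15],
    [0,0,-0.2],
    [0,0,-0.26],
    [0,0,-0.26]
  ],
  "delta_pos": [
    [-0.12,-0.17,0],
    [-0.27,-0.37,0],
    [-0.42,-0.57,0],
    [-0.57,-0.77,0],
    [-0.65,-0.89,0],
    [-0.65,-0.89,0]
  ],
  "gripper": [1,1,1,1,1,1]
}}

```text
t: 25.9
tcp_pos: [0.4745, -0.1845, 0.1384]
tool_rot: [0.564, 0.826, -0.0, -0.0]
force: [-0.1, 0.2, 0.7]
opening: 0.0852
grasp_force: 0.0
```

Run:
```python
from h import *
p=imaging.snapshot("top"); save(p,"t5.png")
for n in ["silver_heatsink","solder_reel"]:
    for d in imaging.place_of(n,p)[:1]: print(n,round(d["confidence"],2),cw(p,d["centre"]).round(3))
plan((.339,-.326,.14,21.5),(.339,-.326,.007,21.5))
```

```text
solder_reel 0.97 [ 0.425 -0.199  0.001]
t 26.05 tcp [ 0.4764 -0.1832  0.1384] closing 21.5 q6 -0.8 open 0.0855 z tilt [ 0.001 -0.    -1.   ] F [-0.   0.1  0. ]
(0.339, -0.326, 0.14, 21.5) [-0.413 -0.9   -0.008] [ 0.001  0.    -0.001]
(0.339, -0.326, 0.007, 21.5) [-0.413 -0.901  0.657] [ 0.001  0.    -0.001]
```

Call:
{"name": "carry_out", "arguments": {
  "rot": [
    [0,0,0],
    [0,0,0],
    [0,0,0],
    [0,0,0],
    [0,0,0],
    [0,0,0],
    [0,0,0],
    [0,0,0],
    [0,0,0]
  ],
  "delta_pos": [
    [-0.1,-0.2,0],
    [-0.2,-0.4,0],
    [-0.3,-0.6,0],
    [-0.4,-0.8,0],
    [-0.41,-0.9,0],
    [-0.41,-0.9,0.1],
    [-0.41,-0.9,0.25],
    [-0.41,-0.9,0.3],
    [-0.41,-0.9,0.3]
  ],
  "gripper": [1,1,1,1,1,1,1,1,1]
}}

```text
t: 27.18
tcp_pos: [0.3386, -0.3253, 0.078]
tool_rot: [0.562, 0.827, 0.0, -0.001]
force: [-0.3, -0.6, 0.0]
opening: 0.0852
grasp_force: 0.0
```

Run:
```python
from h import *
ims=[]
for c in ("top","side"):
  p=imaging.snapshot(c)
  for n in ["silver_heatsink"]:
    for d in imaging.place_of(n,p)[:1]: print(n,round(d["confidence"],2),cw(p,d["centre"]).round(3))
  x,y=((498,302) if c=="top" else (463,175)); ims.append(cv2.resize(p["frame"][y-40:y+40,x-40:x+40,::-1],(400,400),interpolation=cv2.INTER_CUBIC))
cv2.imwrite("pics/c5.png",np.hstack(ims))
plan((.339,-.326,.009,21.5))
```

```text
t 27.38 tcp [ 0.3388 -0.326   0.0791] closing 21.5 q6 -1.21 open 0.0854 z tilt [ 0.001 -0.001 -1.   ] F [0.3 0.  0.3]
(0.339, -0.326, 0.009, 21.5) [0.    0.001 0.35 ] [0.001 0.001 0.   ]
```

View pics/c5.png

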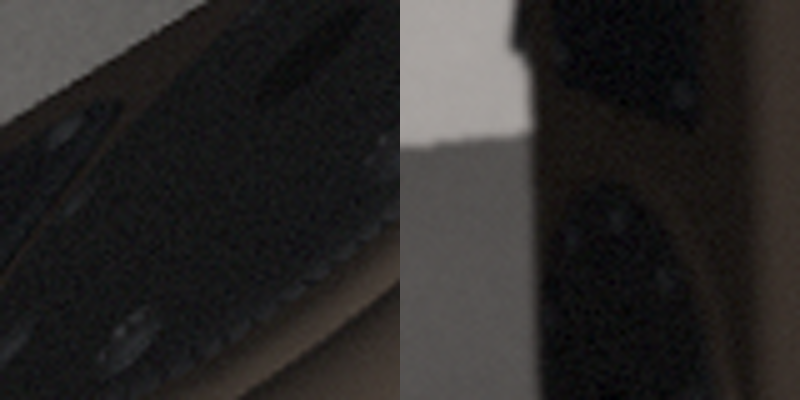

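The arm hides the part in both views, so I'll descend on the earlier estimate and watch the forces.

Call:
{"name": "carry_out", "arguments": {
  "rot": [
    [0,0,0],
    [0,0,0],
    [0,0,0],
    [0,0,0],
    [0,0,0]
  ],
  "delta_pos": [
    [0,0,0.1],
    [0,0,0.2],
    [0,0,0.3],
    [0,0,0.35],
    [0,0,0.35]
  ],
  "gripper": [1,1,1,1,1]
}}

```text
t: 28.0
tcp_pos: [0.3383, -0.3257, 0.0083]
tool_rot: [0.563, 0.827, 0.0, -0.0]
force: [-1.0, 1.9, 0.1]
opening: 0.0855
grasp_force: 0.0
```

Call:
{"name": "carry_out", "arguments": {
  "rot": [
    [0,0,0],
    [0,0,0],
    [0,0,0],
    [0,0,0],
    [0,0,0],
    [0,0,0],
    [0,0,0],
    [0,0,0]
  ],
  "delta_pos": [
    [0,0,0],
    [0,0,0],
    [0,0,0],
    [0,0,0],
    [0,0,0],
    [0,0,0],
    [0,0,0],
    [0,0,0]
  ],
  "gripper": [0.5,0.2,-0.1,-0.3,-0.6,-0.6,-0.6,-0.6],
  "grip_force": 40
}}

```text
t: 29.0
tcp_pos: [0.3385, -0.3259, 0.0088]
tool_rot: [0.563, 0.827, -0.0, 0.0]
force: [-2.3, 1.4, 11.7]
opening: 0.0356
grasp_force: 38.7
```

Call:
{"name": "carry_out", "arguments": {
  "rot": [
    [0,0,0],
    [0,0,0],
    [0,0,0],
    [0,0,0],
    [0,0,0],
    [0,0,0]
  ],
  "delta_pos": [
    [0,0,-0.1],
    [0,0,-0.25],
    [0,0,-0.4],
    [0,0,-0.55],
    [0,0,-0.6],
    [0,0,-0.6]
  ],
  "gripper": [-0.7,-0.7,-0.7,-0.7,-0.7,-0.7]
}}

```text
t: 29.75
tcp_pos: [0.3384, -0.3259, 0.1285]
tool_rot: [0.563, 0.827, -0.0, 0.0]
force: [0.5, -1.3, -1.7]
opening: 0.0354
grasp_force: 41.1
```

Run:
```python
from h import *
plan((.578,-.307,.13,-7.8))
```

```text
t 29.75 tcp [ 0.3384 -0.3259  0.1285] closing 21.5 q6 -1.21 open 0.0354 z tilt [ 0.001 -0.001 -1.   ] F [ 0.5 -1.3 -1.7]
(0.578, -0.307, 0.13, -7.8) [-0.351  1.149 -0.007] [0.001 0.001 0.651]
```

Call:
{"name": "carry_out", "arguments": {
  "rot": [
    [0,0,0.12],
    [0,0,0.25],
    [0,0,0.38],
    [0,0,0.52],
    [0,0,0.65],
    [0,0,0.65]
  ],
  "delta_pos": [
    [-0.05,0.16,0],
    [-0.1,0.36,0],
    [-0.17,0.56,0],
    [-0.23,0.76,0],
    [-0.28,0.92,0],
    [-0.28,0.92,0]
  ],
  "gripper": [-0.7,-0.7,-0.7,-0.7,-0.7,-0.7]
}}

```text
t: 30.5
tcp_pos: [0.5315, -0.3097, 0.1264]
tool_rot: [0.753, 0.658, -0.0, -0.001]
force: [0.6, -0.4, -2.4]
opening: 0.0352
grasp_force: 41.1
```

Run:
```python
from h import *
plan((.578,-.307,.04,-7.8),(.578,-.307,.0145,-7.8))
p=imaging.snapshot("side")
for n in ["silver_heatsink","blue_tray"]:
    for d in imaging.place_of(n,p)[:1]: print(n,round(d["confidence"],2),cw(p,d["centre"]).round(3))
```

```text
t 30.5 tcp [ 0.5315 -0.3097  0.1264] closing -7.7 q6 -0.44 open 0.0352 z tilt [-0.001  0.001 -1.   ] F [ 0.6 -0.4 -2.4]
(0.578, -0.307, 0.04, -7.8) [0.044 0.229 0.432] [-0.001 -0.001  0.002]
(0.578, -0.307, 0.0145, -7.8) [0.044 0.229 0.559] [-0.001 -0.001  0.002]
silver_heatsink 0.83 [ 0.533 -0.308  0.12 ]
blue_tray 0.6 [ 0.584 -0.273 -0.005]
```

Call:
{"name": "carry_out", "arguments": {
  "rot": [
    [0,0,0],
    [0,0,0],
    [0,0,0],
    [0,0,0],
    [0,0,0],
    [0,0,0],
    [0,0,0],
    [0,0,0],
    [0,0,0],
    [0,0,0]
  ],
  "delta_pos": [
    [0.02,0.12,0],
    [0.04,0.23,0],
    [0.04,0.23,0.15],
    [0.04,0.23,0.3],
    [0.04,0.23,0.42],
    [0.04,0.23,0.5],
    [0.04,0.23,0.53],
    [0.04,0.23,0.55],
    [0.04,0.23,0.565],
    [0.04,0.23,0.565]
  ],
  "gripper": [-0.7,-0.7,-0.7,-0.7,-0.7,-0.7,-0.7,-0.7,-0.7,-0.7]
}}

```text
t: 31.9
tcp_pos: [0.5769, -0.3087, 0.0156]
tool_rot: [0.753, 0.658, 0.0, 0.0]
force: [0.4, -0.2, -1.0]
opening: 0.0352
grasp_force: 41.2
```

Call:
{"name": "carry_out", "arguments": {
  "rot": [
    [0,0,0],
    [0,0,0],
    [0,0,0],
    [0,0,0],
    [0,0,0],
    [0,0,0],
    [0,0,0],
    [0,0,0],
    [0,0,0],
    [0,0,0]
  ],
  "delta_pos": [
    [0,0,0],
    [0,0,0],
    [0,0,0],
    [0,0,0],
    [0,0,-0.1],
    [0,0,-0.25],
    [0,0,-0.4],
    [0,0,-0.55],
    [0,0,-0.63],
    [0,0,-0.63]
  ],
  "gripper": [-0.1,0.1,0.2,0.3,0.3,0.3,0.3,0.3,1,1]
}}

```text
t: 33.15
tcp_pos: [0.5773, -0.309, 0.1428]
tool_rot: [0.753, 0.658, 0.0, 0.001]
force: [0.1, -0.7, -0.5]
opening: 0.0858
grasp_force: 0.0
```

Run:
```python
from h import *
plan((.345,.305,.14,54.5),(.57,.02,.14,30))
for c in ("top","side"):
  p=imaging.snapshot(c)
  for n in ["silver_heatsink","blue_tray","black_heatsink"]:
    for d in imaging.place_of(n,p)[:1]: print(n,round(d["confidence"],2),cw(p,d["centre"]).round(3))
```

```text
t 33.15 tcp [ 0.5773 -0.309   0.1428] closing -7.7 q6 -0.4 open 0.0858 z tilt [ 0.002 -0.001 -1.   ] F [ 0.1 -0.7 -0.5]
(0.345, 0.305, 0.14, 54.5) [ 2.886 -1.565  0.008] [ 0.002  0.003 -1.383]
(0.57, 0.02, 0.14, 30) [ 1.625 -0.258  0.012] [ 0.002  0.002 -0.839]
blue_tray 0.71 [ 0.483  0.457 -0.002]
black_heatsink 0.84 [ 0.346  0.306 -0.001]
silver_heatsink 0.92 [ 0.58  -0.304  0.005]
blue_tray 0.87 [ 0.581 -0.271  0.   ]
black_heatsink 0.74 [0.554 0.257 0.003]
```

Call:
{"name": "carry_out", "arguments": {
  "rot": [
    [0,0,0],
    [0,0,0],
    [0,0,0],
    [0,0,0],
    [0,0,0]
  ],
  "delta_pos": [
    [0.2,-0.03,0],
    [0.45,-0.07,0],
    [0.7,-0.11,0],
    [0.95,-0.15,0],
    [0.98,-0.15,0]
  ],
  "gripper": [1,1,1,1,1]
}}

```text
t: 34.17
tcp_pos: [0.5729, -0.1075, 0.1411]
tool_rot: [0.752, 0.659, -0.0, -0.001]
force: [-0.9, -1.1, 0.8]
opening: 0.0858
grasp_force: 0.0
```

Call:
{"name": "carry_out", "arguments": {
  "rot": [
    [0,0,-0.15],
    [0,0,-0.35],
    [0,0,-0.55],
    [0,0,-0.75],
    [0,0,-0.9],
    [0,0,-0.9]
  ],
  "delta_pos": [
    [0.2,-0.1,0],
    [0.45,-0.22,0],
    [0.7,-0.35,0],
    [0.95,-0.48,0],
    [0.98,-0.5,0],
    [0.98,-0.5,0]
  ],
  "gripper": [1,1,1,1,1,1]
}}

```text
t: 34.92
tcp_pos: [0.5008, 0.0976, 0.1413]
tool_rot: [0.479, 0.878, -0.0, 0.0]
force: [0.2, -0.2, -0.2]
opening: 0.0854
grasp_force: 0.0
```

Run:
```python
from h import *
plan((.345,.306,.14,54.5),(.345,.306,.01,54.5))
for c in ("top","side"):
  p=imaging.snapshot(c)
  for n in ["silver_heatsink","black_heatsink"]:
    for d in imaging.place_of(n,p)[:1]: print(n,round(d["confidence"],2),cw(p,d["centre"]).round(3))
```

```text
t 34.92 tcp [0.5008 0.0976 0.1413] closing 32.8 q6 -0.44 open 0.0854 z tilt [ 0. -0. -1.] F [ 0.2 -0.2 -0.2]
(0.345, 0.306, 0.14, 54.5) [ 1.298 -0.091  0.006] [ 0.     0.    -0.482]
(0.345, 0.306, 0.01, 54.5) [ 1.298 -0.091  0.656] [ 0.     0.    -0.482]
silver_heatsink 0.86 [ 0.572 -0.31   0.006]
black_heatsink 0.7 [ 0.344  0.305 -0.001]
silver_heatsink 0.75 [ 0.579 -0.31   0.006]
black_heatsink 0.89 [ 0.343  0.307 -0.   ]
```

Call:
{"name": "carry_out", "arguments": {
  "rot": [
    [0,0,-0.12],
    [0,0,-0.24],
    [0,0,-0.36],
    [0,0,-0.48],
    [0,0,-0.48]
  ],
  "delta_pos": [
    [0.2,-0.01,0],
    [0.45,-0.03,0],
    [0.7,-0.05,0],
    [0.95,-0.07,0],
    [0.98,-0.07,0]
  ],
  "gripper": [1,1,1,1,1]
}}

```text
t: 35.85
tcp_pos: [0.3814, 0.256, 0.1413]
tool_rot: [0.305, 0.952, -0.0, -0.0]
force: [0.5, 0.4, 0.0]
opening: 0.0857
grasp_force: 0.0
```

Run:
```python
from h import *
plan((.344,.306,.14,54.5),(.344,.306,.012,54.5))
```

```text
t 35.85 tcp [0.3814 0.256  0.1413] closing 54.5 q6 -0.43 open 0.0857 z tilt [-0.  0. -1.] F [0.5 0.4 0. ]
(0.344, 0.306, 0.14, 54.5) [0.298 0.095 0.007] [-0. -0.  0.]
(0.344, 0.306, 0.012, 54.5) [0.298 0.095 0.647] [-0. -0.  0.]
```

Call:
{"name": "carry_out", "arguments": {
  "rot": [
    [0,0,0],
    [0,0,0],
    [0,0,0],
    [0,0,0],
    [0,0,0],
    [0,0,0],
    [0,0,0],
    [0,0,0],
    [0,0,0],
    [0,0,0],
    [0,0,0],
    [0,0,0],
    [0,0,0],
    [0,0,0],
    [0,0,0],
    [0,0,0],
    [0,0,0]
  ],
  "delta_pos": [
    [0.15,0.05,0],
    [0.3,0.095,0],
    [0.3,0.095,0],
    [0.3,0.095,0.15],
    [0.3,0.095,0.3],
    [0.3,0.095,0.45],
    [0.3,0.095,0.58],
    [0.3,0.095,0.64],
    [0.3,0.095,0.64],
    [0.3,0.095,0.64],
    [0.3,0.095,0.64],
    [0.3,0.095,0.64],
    [0.3,0.095,0.64],
    [0.3,0.095,0.64],
    [0.3,0.095,0.64],
    [0.3,0.095,0.64],
    [0.3,0.095,0.64]
  ],
  "gripper": [1,1,1,1,1,1,1,1,1,0.5,0.2,-0.1,-0.3,-0.5,-0.7,-0.7,-0.7]
}}

```text
t: 37.98
tcp_pos: [0.3455, 0.3052, 0.0138]
tool_rot: [0.306, 0.952, 0.0, 0.0]
force: [-0.7, -0.4, 10.5]
opening: 0.0295
grasp_force: 39.1
```

Call:
{"name": "carry_out", "arguments": {
  "rot": [
    [0,0,0],
    [0,0,0],
    [0,0,0],
    [0,0,0],
    [0,0,0],
    [0,0,0]
  ],
  "delta_pos": [
    [0,0,-0.1],
    [0,0,-0.25],
    [0,0,-0.4],
    [0,0,-0.55],
    [0,0,-0.65],
    [0,0,-0.65]
  ],
  "gripper": [-0.8,-0.8,-0.8,-0.8,-0.8,-0.8]
}}

```text
t: 38.72
tcp_pos: [0.3458, 0.3055, 0.1445]
tool_rot: [0.306, 0.952, 0.001, 0.001]
force: [0.0, 0.3, -1.6]
opening: 0.029
grasp_force: 40.3
```

Run:
```python
from h import *
plan((.501,.098,.14,33),(.573,-.107,.14,-7.8),(.587,-.235,.13,-7.8))
p=imaging.snapshot("side")
for n in ["black_heatsink"]:
    for d in imaging.place_of(n,p)[:1]: print(n,round(d["confidence"],2),cw(p,d["centre"]).round(3))
```

```text
t 38.73 tcp [0.3458 0.3055 0.1445] closing 54.4 q6 -0.29 open 0.029 z tilt [ 0.002  0.002 -1.   ] F [ 0.   0.3 -1.6]
(0.501, 0.098, 0.14, 33) [-1.235 -0.391  0.022] [0.003 0.    0.475]
(0.573, -0.107, 0.14, -7.8) [-2.125 -1.014  0.022] [ 4.000e-03 -1.000e-03  1.381e+00]
(0.587, -0.235, 0.13, -7.8) [-2.555 -1.494  0.071] [ 4.000e-03 -1.000e-03  1.381e+00]
black_heatsink 0.76 [0.344 0.304 0.128]
```

Call:
{"name": "carry_out", "arguments": {
  "rot": [
    [0,0,0.12],
    [0,0,0.24],
    [0,0,0.36],
    [0,0,0.48],
    [0,0,0.48],
    [0,0,0.48]
  ],
  "delta_pos": [
    [-0.15,-0.05,0],
    [-0.38,-0.12,0],
    [-0.61,-0.19,0],
    [-0.84,-0.27,0],
    [-0.98,-0.31,0],
    [-0.98,-0.31,0]
  ],
  "gripper": [-0.8,-0.8,-0.8,-0.8,-0.8,-0.8]
}}

```text
t: 39.58
tcp_pos: [0.4689, 0.1388, 0.1421]
tool_rot: [0.48, 0.877, -0.001, -0.0]
force: [0.3, 0.6, -1.4]
opening: 0.0297
grasp_force: 40.3
```

Run:
```python
from h import *
plan((.573,-.05,.14,-7.8),(.587,-.235,.13,-7.8))
```

```text
t 39.58 tcp [0.4689 0.1388 0.1421] closing 32.6 q6 -0.34 open 0.0297 z tilt [-0.001 -0.    -1.   ] F [ 0.3  0.6 -1.4]
(0.573, -0.05, 0.14, -7.8) [-1.076 -0.07   0.01 ] [-0.002  0.     0.898]
(0.587, -0.235, 0.13, -7.8) [-1.893 -0.509  0.061] [-0.002  0.     0.898]
```

Call:
{"name": "carry_out", "arguments": {
  "rot": [
    [0,0,0.15],
    [0,0,0.33],
    [0,0,0.51],
    [0,0,0.7],
    [0,0,0.9],
    [0,0,0.9]
  ],
  "delta_pos": [
    [-0.15,-0.02,0],
    [-0.38,-0.05,0],
    [-0.61,-0.08,0],
    [-0.84,-0.12,0],
    [-0.98,-0.15,0],
    [-0.98,-0.15,0]
  ],
  "gripper": [-0.8,-0.8,-0.8,-0.8,-0.8,-0.8]
}}

```text
t: 40.33
tcp_pos: [0.549, -0.0415, 0.1423]
tool_rot: [0.754, 0.657, -0.0, -0.0]
force: [-1.1, 0.2, -1.7]
opening: 0.0295
grasp_force: 40.3
```

Run:
```python
from h import *
plan((.587,-.235,.13,-7.8),(.587,-.235,.019,-7.8))
```

```text
t 40.33 tcp [ 0.549  -0.0415  0.1423] closing -7.9 q6 0.01 open 0.0295 z tilt [-0.001  0.    -1.   ] F [-1.1  0.2 -1.7]
(0.587, -0.235, 0.13, -7.8) [-0.932  0.321  0.061] [-0.002  0.    -0.003]
(0.587, -0.235, 0.019, -7.8) [-0.932  0.322  0.616] [-0.002  0.    -0.003]
```

Call:
{"name": "carry_out", "arguments": {
  "rot": [
    [0,0,0],
    [0,0,0],
    [0,0,0],
    [0,0,0],
    [0,0,0],
    [0,0,0],
    [0,0,0],
    [0,0,0],
    [0,0,0],
    [0,0,0],
    [0,0,0],
    [0,0,0],
    [0,0,0],
    [0,0,0]
  ],
  "delta_pos": [
    [-0.15,0.05,0],
    [-0.38,0.13,0],
    [-0.61,0.21,0],
    [-0.84,0.29,0],
    [-0.93,0.32,0],
    [-0.93,0.32,0.05],
    [-0.93,0.32,0.2],
    [-0.93,0.32,0.35],
    [-0.93,0.32,0.48],
    [-0.93,0.32,0.55],
    [-0.93,0.32,0.58],
    [-0.93,0.32,0.6],
    [-0.93,0.32,0.615],
    [-0.93,0.32,0.615]
  ],
  "gripper": [-0.8,-0.8,-0.8,-0.8,-0.8,-0.8,-0.8,-0.8,-0.8,-0.8,-0.8,-0.8,-0.8,-0.8]
}}

```text
t: 42.08
tcp_pos: [0.5877, -0.2337, 0.0206]
tool_rot: [0.753, 0.658, 0.0, 0.0]
force: [-0.4, -0.2, -0.8]
opening: 0.0297
grasp_force: 40.3
```

Call:
{"name": "carry_out", "arguments": {
  "rot": [
    [0,0,0],
    [0,0,0],
    [0,0,0],
    [0,0,0],
    [0,0,0],
    [0,0,0],
    [0,0,0],
    [0,0,0],
    [0,0,0],
    [0,0,0]
  ],
  "delta_pos": [
    [0,0,0],
    [0,0,0],
    [0,0,0],
    [0,0,0],
    [0,0,-0.1],
    [0,0,-0.25],
    [0,0,-0.4],
    [0,0,-0.6],
    [0,0,-0.8],
    [0,0,-0.8]
  ],
  "gripper": [-0.3,0,0.1,0.2,0.2,0.2,0.2,0.2,0.2,0.2]
}}

```text
t: 43.32
tcp_pos: [0.5894, -0.2345, 0.1851]
tool_rot: [0.753, 0.658, 0.001, 0.003]
force: [0.4, -0.4, -0.3]
opening: 0.0512
grasp_force: 0.0
```

Run:
```python
from h import *
for c in ("top","side"):
  p=imaging.snapshot(c); save(p,c+"9.png")
  for n in N[:8]:
    for d in imaging.place_of(n,p)[:1]: print(n,round(d["confidence"],2),cw(p,d["centre"]).round(3))
```

```text
blue_tray 0.75 [ 0.581 -0.267 -0.   ]
yellow_tray 0.95 [0.617 0.01  0.002]
red_tray 0.58 [0.554 0.258 0.003]
silver_heatsink 0.6 [ 0.576 -0.313  0.006]
black_heatsink 0.94 [ 0.585 -0.234  0.002]
good_capacitor 0.84 [ 0.626 -0.027  0.004]
blown_capacitor 0.83 [0.557 0.255 0.005]
transformer 0.67 [ 0.611  0.046 -0.002]
blue_tray 0.86 [ 0.584 -0.271 -0.001]
yellow_tray 0.71 [ 0.622  0.013 -0.002]
red_tray 0.93 [0.554 0.257 0.001]
silver_heatsink 0.65 [ 0.578 -0.308  0.002]
black_heatsink 0.63 [ 0.588 -0.231  0.003]
good_capacitor 0.92 [ 0.629 -0.022  0.004]
blown_capacitor 0.74 [0.555 0.254 0.005]
transformer 0.7 [0.613 0.052 0.003]
```

View pics/side9.png

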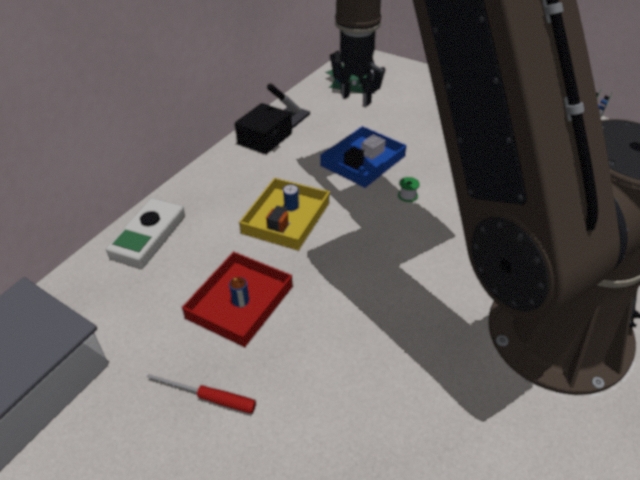

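All five parts stand upright in their trays: blue at (354,157) and (373,148), yellow at (290,197) and (277,220), red at (240,292). The reel and screwdriver haven't moved, and the gripper is clear.

```bash
python3 -c "
from h import *
print(robot.sign_off())"
```

```text
the job is handed in; nothing more can be done
None
```

I sorted all five parts upright into their trays, the blown capacitor first, and handed the job in at about 43 s; the last pictures showed every part in place and the reel and screwdriver where they began, but sign-off returned no verdict.

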